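Hold a coffee grinder's twist lid at its pulse position

TASK

Put the twist lid on the coffee grinder: its two lugs go down through the two notches of the collar until the lid sits flush, then turn it clockwise (seen from above) against the spring to the pulse position, half-way to the lock, where the ends of its grip bar point at the yellow dots, without ever turning it on until it clicks locked at the red dots. Finish while still holding the lid there in the gripper (let go, it would spring back), and leave the other things on the worktop where they are.

Things in the scene. Friction and masses are not known exactly. Their poses are not given: they have to be found in the camera images.
- lid_grip (a point): Centre of the black grip bar on the loose grinder lid (bar 62 mm long, 22 thick, 34 high, white stripe on top), 17 mm above the lid's disc, 40 mm above the lugs' bottom, on which the lid stands. x: along the bar, through both lugs; y: across its 22 mm; z: up. Lid weighs about 120 g; a half turn makes no difference.
- lid_seat (a point): Centre of the underside of the lid's grey disc (76 mm across, 8 thick), 25 mm below lid_grip, same axes. Below it hangs a grey spigot 52 mm across, 15 mm deep, with a chamfered foot. When the lid is seated this point lies at mouth, 0 to 2 mm above it.
- lid_lug (a point): Tip of one of the two orange lugs at the foot of the spigot, 33 mm from the lid's axis (66 mm over both), one under each end of the bar; 12 mm wide, 5 thick. Same axes as lid_grip; the other lug lies opposite.
- mouth (a point): Centre of the open mouth of the coffee grinder at the top of its collar, 120 mm above the worktop. Round steel appliance stuck fast to the worktop, 107 mm wide at the foot; black collar 96 mm across with a grey lip inside, 8 mm thick, its hole 57 mm across (61 at the chamfered top). x: through both notches; z: up.
- notch (a point): Outer end of one of the two notches in the lip, at collar height, 36 mm from the axis along mouth's x; 19 mm wide, the other opposite; a white dot beside each. The lid goes in with its x along mouth's x, either way round, down 15 mm till its disc lies on the collar; then its lugs turn under the lip, clockwise only (about -z).
- pulse_mark (a point): One of the two yellow dots on the collar, 43.5 mm from the axis, 45 degrees (0.785 rad) clockwise of the notches, and one across from it; the bar's ends point at them in the pulse position.
- lock_mark (a point): One of the two red dots on the collar, 90 degrees clockwise of the notches: lid locked. Sprung balls resist from about 60 degrees and the lid clicks past them at about 75.
- drive_ring (a joint): Angle (rad) of the sprung orange ring under the lip, pushed round by the lugs. 0 at rest, grows as the lid turns clockwise, after about 0.11 rad of free turn: about 0.67 at the pulse position, over 1.1 locking. The spring gives 0.03 N m at 0, about 0.09 N m at pulse, and turns the lid back when let go.
- mug_1: black mug, 82 x 117 x 104 mm; bystander, origin at the centre of its underside
- spice_jar_1: small spice jar with a green cap, 46 mm wide, 106 mm tall; bystander, origin at the centre of its underside
- spice_jar_2: second small spice jar with a green cap, 46 mm wide, 106 mm tall; bystander, origin at the centre of its underside
- garlic_1: garlic bulb, about 50 mm; bystander, origin at the centre of its underside
- tin_1: food tin with a red-striped pale label, 75 mm wide, 58 mm tall; bystander, origin at the centre of its underside
- jar_lid_0: round bamboo jar lid with a wire knob, 72 mm wide, 29 mm tall; not the grinder's lid; bystander, origin at the centre of its underside
Things that resemble listed ones, but are neither listed nor needed, are in the scene too. What is shaped like the part that bears lid_grip but blue or green is not meant.

How it is judged:
On the way, in this order (a step that is already met when the one before it is completed fails the run):
1. the lid sits flush in the grinder's collar, its lugs through the notches (horizontal distance between lid_seat and mouth below 0.006 m and z of lid_seat in the frame of mouth below 0.005 m), for 0.1 s.
2. the lid is turned clockwise to the pulse position and held there (all of step 1 and angle between the x axis of lid_grip and the x axis of mouth, either way round between 0.58 and 0.99 rad and value of joint drive_ring above 0.4 rad and contact force between the fingers and grinder_lid above 1 N), for 0.3 s.
At the end, for the whole second after the job is handed in: The lid sits in the collar (axes within 6 mm, disc under 5 mm above the collar), turned 33 to 57 degrees clockwise from the notches (pulse is 45), drive ring beyond 0.4 rad and still, and the fingers still hold it (contact over 1 N) when the program ends and through the second after (all of step 2 and velocity of joint drive_ring below 0.1 rad/s); the arm keeps its last pose, push and grip.
It fails at once if the lid is turned on until it clicks locked (drive ring beyond 1.1 rad) (value of joint drive_ring above 1.1 rad).
It fails at once if a bystander is moved by more than 30 mm (distance of any of mug_1, spice_jar_1, spice_jar_2, garlic_1, tin_1, jar_lid_0 from where it was at the start of the episode above 0.03 m).
It also fails if it takes over 45 s, if anything falls off the work surface, if the arm or the gripper's body presses on something with over 40 N, if the wrist force passes 120 N, or if a joint passes its speed limit or range.

ROBOT

A 7-joint arm with a two-finger parallel gripper is mounted at the origin on a cart in front of the work surface, level with it; the furniture and walls round the work are solid. World frame = base frame: x ahead of the robot, y to its left, z up, the work surface at z = 0. Lengths are in m, angles in rad, forces in N, time in s.
With the tool pointing down it reaches from about 0.4 to 0.9 m from the base axis. Payload 5.5 kg.
Tool frame: the origin (TCP) lies between the finger pads; the fingertips stand 8 mm ahead of it and the grasp point (between the pads) lies 11 mm behind it; z points along the fingers, y is the line along which they close (so a half turn about z gives the same grasp; the last joint's range is limited). The gripper opens to 92 mm and grips with 3 to 60 N. Pads are 19 mm wide; open, the fingers measure 130 mm over their backs; the gripper's body (75 mm by 190 mm) begins 47 mm behind the grasp point.
Start: joints at [1.492, 0.501, -0.427, 1.55, 0.221, 1.138, -0.21], TCP at [0.218, -0.612, 0.214] pointing down, gripper open.
Joint ranges: [-2.88, 2.88], [-0.31, 2.03], [-1.54, 1.56], [0.2, 2.42], [-1.41, 4.55], [0.19, 2.02], [-2.57, 2.57]. Speed limits (rad/s): [2.57, 2.57, 3.14, 3.14, 3.14, 3.14, 3.14].

INTERFACE

Orientations are given as a unit quaternion [w, x, y, z].
In Python, from rig import monitor, grab_frame, camera_model, ticket, finder gives the robot as it stands.
- The arm moves only by the shell command python3 -m jog 'ROWS' [FORCE]. ROWS is JSON, a list of rows, each a list of 5 numbers: the shift along the tool's x, y, z in units of 25 mm (1.0 is 25 mm), then the turn about the tool's z in degrees, then the closure in counts, from 0 (fully open) to 255 (shut). In form: [[tx, ty, tz, roll, claw], ...]. A call has 1 to 10 rows; each row is the pose to reach, as a shift and turn from the pose commanded when the call began, along the tool's axes at that moment; what a row does not reach only later rows make up. A row lasts 1/10 s, in which the tool goes at most 50 mm and 8.59 degrees, less where a joint would pass 70% of its speed; a pose out of reach is approached as far as the arm can. A call with a gripper value outside its range is refused whole. The fingers move at their own pace and stop on an object; FORCE is the grip in N (left out, the last holds). Time passes only in rows, so rows that repeat a pose let the fingers close. It gives the time, the measured TCP pose, the force, the opening and the grip force at its end, in the units of the state.
- monitor.observe(): the state, without advancing time (a new reading comes with each control period).
- grab_frame(name): name is "scene" or "side" or "wrist"; returns the picture (420x560x3 uint8, red, green, blue); there is no depth.
- camera_model(name): a dict with "mtx" (3x3 intrinsics, pixels), "k1" (the pictures are not rectified: a ray, as slopes to the right and down, at radius r is drawn at 1 + k1 r^2 times it, then the intrinsics apply), "R" (3x3) and "t" (3): a world point X has camera coordinates R X + t; the wrist camera has in their place "mount" (4x4, takes a point from camera to tool coordinates, whose origin is the TCP and whose axes are the flange's). Camera axes: x right, y down, z forward; pixel columns grow to the right and rows downward; lengths in m; the calibration is good to about 2 mm. A picture is of the moment at which its call begins: read the wrist's pose just before it. camera_model takes no time and is no camera call.
- ticket.hand_in(): hands the job in; it is judged then, once.
Trained networks look in the newest picture that a camera, given by its name, has taken for a name from the list of things; names that differ only in an ending like _2 or _b are one class to them, and where a whole thing is asked for, a point or a joint stands for the part that bears it (a point fixed in the world has none). Each returns a list of dicts, best first, with "conf" (0 to 1); they miss things now and then, are a little off and sometimes report something else, mostly with a low value. They report only what shows in the picture. A call takes as long as a camera call. They do not tell look-alikes from the thing itself.
- finder.regions_of(thing, camera): "mask" (420x560 bool, what is visible of it) and "bbox" ([left, top, width, height] in pixels, round what is visible of it).
The state is a dict: "t": time; "qpos": joint angles; "dq": joint speeds; "joint_efforts": joint torques, N m; "eef_pos": TCP position; "ee_rot": TCP orientation; "force": force on the tool from outside, world axes, zero at the start; "moment": the same for the moment, N m; "gripper_width": opening from 0.0 (shut) to 1.0 (fully open); "grasp_force": force on a finger pad.
Only numpy, scipy, OpenCV 4.12 (cv2) and the standard library are available. Lean on these libraries where they do the work, as an engineer would, in place of code of your own. Each camera call takes 0.05 s, during which the arm holds its last target. There are 200 camera calls.

## Working session

There is one attempt and no reset: what is moved stays moved. The work goes in short steps, Python scripts to look and compute and a shell command to move; the robot and the scene stay as the last step left them, time stands still between calls to the robot, and variables do not carry over. Pictures are saved under pics/ and viewed, at most 10 in all, crops included, and the job is handed in when it is done.

```bash
ls; mkdir -p pics; cat > h.py <<'E'
import numpy as np, cv2
from rig import monitor, grab_frame, camera_model, ticket, finder
from scipy.spatial.transform import Rotation as Rn
def rot(q): return Rn.from_quat([q[1],q[2],q[3],q[0]]).as_matrix()
def shot(name,fn=None):
    s=monitor.observe(); im=grab_frame(name)
    if fn: cv2.imwrite('pics/'+fn,cv2.cvtColor(im,cv2.COLOR_RGB2BGR))
    return s,im
def cam(name,s=None):
    c=camera_model(name); K=np.array(c['mtx']); k=c['k1']
    if 'mount' in c:
        T=np.eye(4);T[:3,:3]=rot(s['ee_rot']);T[:3,3]=s['eef_pos']
        M=T@np.array(c['mount']); R=M[:3,:3].T; t=-R@M[:3,3]
    else: R=np.array(c['R']);t=np.array(c['t'])
    return K,k,R,t
def proj(X,C):
    K,k,R,t=C; rv=cv2.Rodrigues(R)[0]
    return cv2.projectPoints(np.atleast_2d(np.array(X,float)),rv,t,K,np.array([k,0,0,0.]))[0][:,0]
def onz(px,z,C):
    K,k,R,t=C
    u=cv2.undistortPoints(np.array(px,float).reshape(-1,1,2),K,np.array([k,0,0,0.]))[:,0]
    d=np.c_[u,np.ones(len(u))]@R; o=-R.T@t
    return o+d*((z-o[2])/d[:,2])[:,None]
E
python3 - <<'E'
from h import *
for n in ['scene','side']:
    s,im=shot(n,n+'0.png')
    for th in ['lid_grip','mouth','drive_ring','mug_1','spice_jar_1','garlic_1','tin_1','jar_lid_0']:
        for r in finder.regions_of(th,n): print(n,th,round(r['conf'],2),r['bbox'])
    c=camera_model(n);print(n,-np.array(c['R']).T@c['t'],np.array(c['R'])[2])
print(s)
a=np.hstack([cv2.imread('pics/scene0.png'),cv2.imread('pics/side0.png')])
E
```

```text
pics
scene lid_grip 0.92 [140.9, 258.7, 33.9, 27.0]
scene lid_grip 0.76 [179.7, 284.2, 34.2, 32.8]
scene lid_grip 0.67 [185.5, 239.2, 30.5, 26.5]
scene mouth 0.65 [236.2, 218.0, 41.0, 54.1]
scene mug_1 0.67 [211.6, 173.9, 28.2, 41.7]
scene spice_jar_1 0.88 [249.2, 167.1, 20.8, 30.1]
scene spice_jar_1 0.79 [251.1, 137.1, 6.6, 31.4]
scene spice_jar_1 0.35 [236.8, 219.0, 37.8, 49.8]
scene garlic_1 0.71 [330.3, 267.0, 17.2, 19.1]
scene tin_1 0.77 [357.4, 253.0, 31.3, 36.7]
scene tin_1 0.48 [402.3, 255.5, 29.0, 24.2]
scene jar_lid_0 0.56 [400.1, 253.8, 30.8, 26.9]
scene [0.00324121 0.04955775 1.24674954] [ 0.46389239 -0.10372789 -0.87979792]
side lid_grip 0.95 [222.8, 182.1, 22.7, 20.3]
side lid_grip 0.81 [182.7, 187.2, 21.6, 28.4]
side lid_grip 0.63 [200.2, 157.1, 22.1, 25.5]
side lid_grip 0.61 [237.6, 191.0, 35.9, 52.5]
side mouth 0.96 [238.4, 192.1, 34.9, 53.5]
side mouth 0.45 [252.2, 300.2, 30.7, 35.2]
side mug_1 0.93 [275.4, 162.0, 26.2, 39.1]
side spice_jar_1 0.68 [331.6, 174.6, 15.0, 29.5]
side spice_jar_1 0.59 [303.0, 186.8, 20.4, 28.5]
side garlic_1 0.54 [245.0, 282.5, 18.8, 18.3
[... 182 characters left out ...]
5, 'qpos': array([ 1.49220586,  0.50100677, -0.4269489 ,  1.550478  ,  0.22077177,
        1.13828612, -0.21030703]), 'dq': array([-0.00135767, -0.00063324,  0.00026491, -0.00145318,  0.00098725,
       -0.00092735, -0.00021862]), 'joint_efforts': array([ 3.61411250e-03, -5.65846467e+01, -5.80175087e+00, -2.79141426e+01,
       -6.66339439e-02,  2.30719114e-02,  3.31439674e-05]), 'eef_pos': array([ 0.21786465, -0.61234197,  0.21402461]), 'ee_rot': array([-8.43286237e-05,  9.85434538e-01,  1.70055182e-01,  1.53542357e-05]), 'force': array([ 0.28614113, -0.0582875 ,  0.47803156]), 'moment': array([-0.02689161, -0.02467942, -0.00541865]), 'grasp_force': 0.0, 'gripper_width': 1.0032685523434408}
```

View pics/scene0.png

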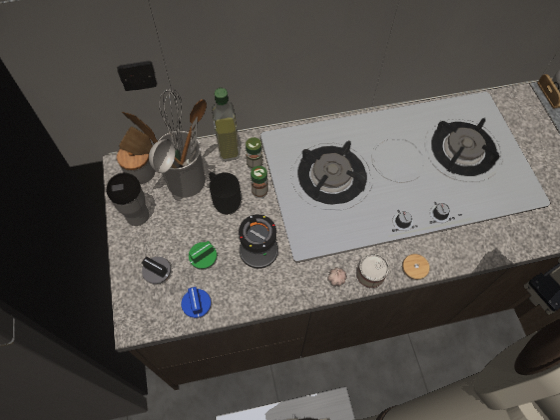

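View pics/side0.png

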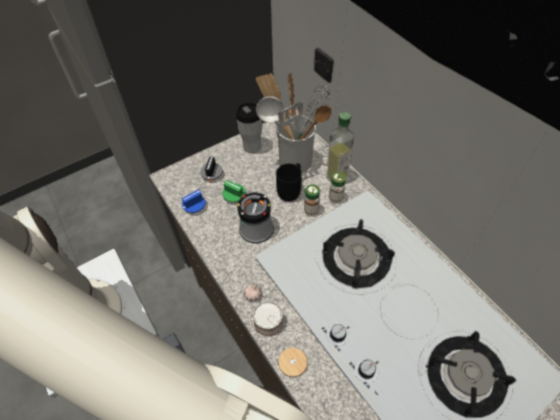

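The lid could be the black-barred one (scene 155,266; side 210,168), the green one (scene 203,255) or the blue one (scene 196,302). By the description it is the black bar on the grey disc. I'll check it in a close crop and measure the lid and the collar.

```bash
python3 - <<'E'
from h import *
a=cv2.imread('pics/scene0.png');b=cv2.imread('pics/side0.png')
cr=lambda im,x,y,w:cv2.resize(im[y:y+w,x:x+w],(400,300 if 0 else 400),interpolation=cv2.INTER_CUBIC)
cv2.imwrite('pics/crop1.png',np.hstack([cr(a,135,245,40),cr(a,230,205,60)]))
C=cam('scene');D=cam('side')
print('lid scene',onz([[155,266]],.045,C),'side',onz([[210,168]],.045,D))
print('mouth scene',onz([[258,232]],.12,C),'side',onz([[255,207]],.12,D))
print('blue',onz([[196,300]],.045,C),'green',onz([[203,253]],.045,C))
E
```

```text
lid scene [[0.53452378 0.24799805 0.045     ]] side [[0.53271954 0.24209606 0.045     ]]
mouth scene [[ 0.53817135 -0.02694579  0.12      ]] side [[ 0.54335643 -0.03389286  0.12      ]]
blue [[0.42188472 0.15682599 0.045     ]] green [[0.54454035 0.12075976 0.045     ]]
```

View pics/crop1.png

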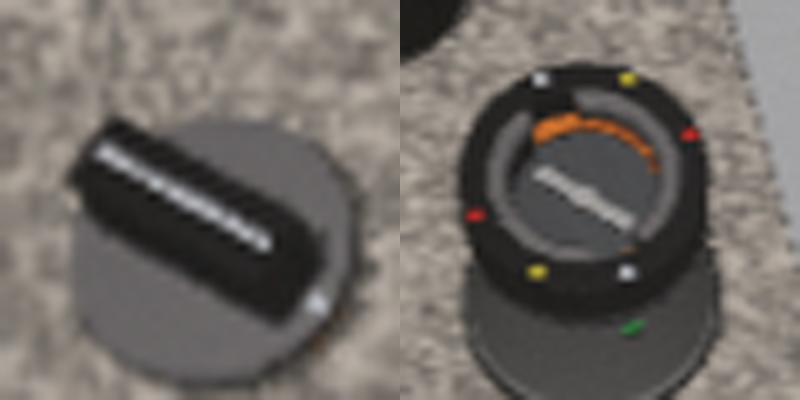

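The crop confirms a black bar with a white stripe on a grey disc. The stripe runs (144.7,260)–(162,269.5) in the scene picture. The collar dots are white at (251,217) and (264,246), yellow at (264,217) and (250.5,246), red at (273.5,225) and (241,237).

```bash
python3 - <<'E'
from h import *
C=cam('scene')
p=onz([[251.15,216.7],[264.05,245.8],[264.2,216.7],[250.55,245.8],[273.5,225.1],[241.25,237.25]],.12,C)[:,:2]
for n,i in zip('WYR',(0,2,4)):
    d=p[i]-p[i+1]; print(n,p[i:i+2].mean(0),np.linalg.norm(d),np.degrees(np.arctan2(d[1],d[0])))
q=onz([[144.7,260],[162,269.5]],.057,C)[:,:2]; d=q[0]-q[1]
print('lid',q.mean(0),np.linalg.norm(d),np.degrees(np.arctan2(d[1],d[0])))
s=monitor.observe(); print(np.degrees(Rn.from_matrix(rot(s['ee_rot'])).as_euler('xyz')),rot(s['ee_rot']).round(3))
for tgt in ([.534,.246],):
    print(rot(s['ee_rot']).T@(np.r_[tgt,.214]-s['eef_pos'])/.025)
m=camera_model('wrist');print(np.array(m['mount']).round(3))
E
```

```text
W [ 0.54107927 -0.0262544 ] 0.08759344690842764 10.298758835761571
Y [ 0.54109006 -0.02619794] 0.08738954914578488 -34.434534192930634
R [ 0.54079635 -0.02613348] 0.08719614958706785 -79.43669043949083
lid [0.53363286 0.2499403 ] 0.0542286998517896 49.144285268526595
[ 1.79995618e+02 -3.20137823e-03  1.95843802e+01] [[ 0.942  0.335  0.   ]
 [ 0.335 -0.942 -0.   ]
 [ 0.     0.    -1.   ]]
[ 2.34214264e+01 -2.81116185e+01  6.02415559e-03]
[[ 0.    -0.968 -0.251  0.067]
 [ 1.     0.    -0.001  0.   ]
 [ 0.001 -0.251  0.968 -0.17 ]
 [ 0.     0.     0.     1.   ]]
```

The dots give consistent results: mouth at (0.541, -0.026) with the notch axis at yaw 10.3°, and 87 mm between paired dots as specified. The lid is at (0.534, 0.250) with its bar at yaw 49°. I'll move above the lid.

```bash
python3 -m jog '[[0.6,-0.8,-0.8,0,0],[1.8,-2.2,-1.6,-2,0],[3.0,-3.6,-2,-4,0],[4.2,-5.0,-2,-6,0],[5.4,-6.5,-2,-8,0],[6.6,-8,-2,-10,0],[7.8,-9.4,-2,-12,0],[9.0,-10.8,-2,-14,0],[10.2,-12.3,-2,-15,0],[10.8,-13,-2,-16,0]]'; python3 -c "
from h import *
s=monitor.observe();print(s['qpos'].round(2),s['eef_pos'],rot(s['ee_rot']).round(3))
print(rot(s['ee_rot']).T@(np.array([.5336,.2499,.264])-s['eef_pos'])/.025)"
```

```text
t: 1.9
eef_pos: [0.3645, -0.2116, 0.2645]
ee_rot: [0.0, 0.951, 0.308, 0.0]
force: [0.1, 1.3, -0.0]
gripper_width: 1.002
grasp_force: 0.0
[ 1.21  0.03 -0.75  2.02  0.02  1.11 -0.49] [ 0.36452478 -0.21164271  0.264514  ] [[ 0.81   0.587  0.   ]
 [ 0.587 -0.81  -0.001]
 [-0.     0.001 -1.   ]]
[ 1.63055217e+01 -1.09865043e+01  8.60806131e-03]
```

```bash
python3 -m jog '[[0.8,-0.5,0,-1,0],[2.4,-1.6,0,-2,0],[4,-2.7,0,-4,0],[5.6,-3.8,0,-6,0],[7.2,-4.9,0,-8,0],[8.8,-6,0,-10,0],[10.4,-7,0,-12,0],[12,-8,0,-13,0],[13.6,-9.1,0,-13,0],[14.6,-9.8,0,-13,0]]'; python3 -m jog '[[0.9,-0.6,0.5,0,0],[1.5,-1.1,1.2,0,0],[1.7,-1.2,2,0,0],[1.7,-1.2,2,0,0],[1.7,-1.2,2,0,0]]';python3 -c "
from h import *
s,im=shot('wrist','w1.png');print(s['qpos'].round(2),s['eef_pos'],rot(s['ee_rot']).round(3))
for r in finder.regions_of('lid_grip','wrist'): print(r['conf'],r['bbox'])
print(proj([[.5336,.2499,.057],[.5336,.2499,.023]],cam('wrist',s)))"
```

```text
t: 2.9
eef_pos: [0.5185, 0.1993, 0.264]
ee_rot: [-0.001, 0.911, 0.412, 0.0]
force: [0.0, -0.2, 1.1]
gripper_width: 1.002
grasp_force: 0.0
t: 3.4
eef_pos: [0.5234, 0.247, 0.214]
ee_rot: [0.0, 0.912, 0.411, -0.001]
force: [0.4, -0.2, -0.1]
gripper_width: 1.0
grasp_force: 0.0
[ 0.23  0.51 -0.97  1.72  0.46  1.15 -1.59] [0.52339135 0.24700896 0.2139634 ] [[ 0.662  0.75  -0.001]
 [ 0.75  -0.662 -0.001]
 [-0.001 -0.    -1.   ]]
0.87 [236.6, 257.7, 58.2, 72.3]
0.76 [332.1, 211.7, 72.0, 54.6]
0.65 [251.2, 137.3, 69.0, 67.4]
[[286.88282802 180.09383957]
 [286.36023527 174.54158792]]
```

View pics/w1.png

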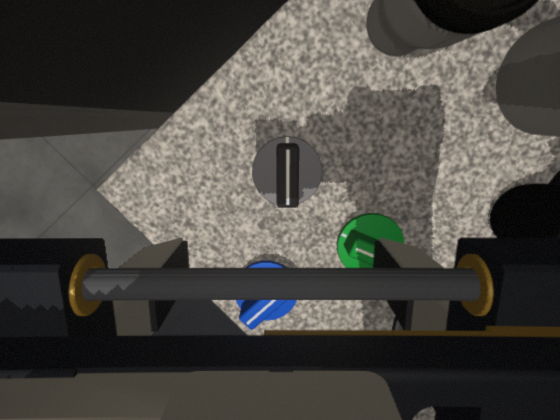

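The black lid is at (288,178), with its stripe from (288,150) to (288,205), nearly aligned with the tool's x. The green lid at (370,245) stays clear of the fingers. Next I work out the remaining offset.

```bash
python3 -c "
from h import *
s=monitor.observe();C=cam('wrist',s)
im=cv2.imread('pics/w1.png')
g=cv2.cvtColor(im,cv2.COLOR_BGR2GRAY); y,x=np.mgrid[143:212,280:296]; m=(g[143:212,280:296]>120)
ys=y[m];xs=x[m];sel=(ys>149)&(ys<206);f=np.polyfit(ys[sel],xs[sel],1);print(ys[sel].min(),ys[sel].max(),f)
q=onz([[np.polyval(f,150),150],[np.polyval(f,205),205]],.057,C);d=q[0]-q[1];c=q.mean(0)
print(c,np.linalg.norm(d),np.degrees(np.arctan2(d[1],d[0])))
R=rot(s['ee_rot']);print('toolx yaw',np.degrees(np.arctan2(R[1,0],R[0,0])))
# grasp point at lid_grip z=.040 -> TCP 11mm ahead => z .029
print(R.T@(np.r_[c[:2],.029]-s['eef_pos'])/.025)"
```

```text
150 204 [-6.01558307e-03  2.88458339e+02]
[0.53628321 0.2509597  0.057     ] 0.054101669174637226 48.45349828983475
toolx yaw 48.499581773113825
[0.43353163 0.25064041 7.44530784]
```

```bash
python3 -m jog '[[0.3,0.2,1,0,0],[0.42,0.25,2.5,0,0],[0.42,0.25,4,0,0],[0.42,0.25,5.5,0,0],[0.42,0.25,6.6,0,0],[0.42,0.25,7.1,0,0],[0.42,0.25,7.1,0,0],[0.42,0.25,7.1,0,0]]' 30; python3 -m jog '[[0,0,0,0,255],[0,0,0,0,255],[0,0,0,0,255],[0,0,0,0,255],[0,0,0,0,255],[0,0,0,0,255],[0,0,0,0,255],[0,0,0,0,255]]' 40
```

```text
t: 4.3
eef_pos: [0.5361, 0.2518, 0.0382]
ee_rot: [-0.0, 0.912, 0.411, 0.001]
force: [0.4, 0.4, 0.1]
gripper_width: 1.001
grasp_force: 0.0
t: 5.1
eef_pos: [0.5348, 0.2514, 0.0366]
ee_rot: [-0.0, 0.911, 0.411, -0.0]
force: [-0.3, 0.5, -0.6]
gripper_width: 0.353
grasp_force: 0.0
```

```bash
python3 -m jog '[[0,0,0,0,255],[0,0,0,0,255],[0,0,0,0,255],[0,0,0,0,255],[0,0,0,0,255]]' 40; python3 -m jog '[[0,0,-0.5,0,255],[0,0,-1.5,0,255],[0,0,-3,0,255],[0,0,-4.5,0,255],[0,0,-6,0,255],[0,0,-7,0,255],[0,0,-7,0,255]]'; python3 -c "
from h import *
s=monitor.observe();R=rot(s['ee_rot']);print(s['qpos'].round(2),s['eef_pos'],np.degrees(np.arctan2(R[1,0],R[0,0])))
print(R.T@(np.array([.541,-.0262,.211])-s['eef_pos'])/.025)"
```

```text
t: 5.6
eef_pos: [0.5349, 0.2513, 0.0366]
ee_rot: [0.0, 0.911, 0.411, -0.0]
force: [0.5, -1.0, -0.0]
gripper_width: 0.234
grasp_force: 40.0
t: 6.3
eef_pos: [0.5366, 0.2534, 0.2166]
ee_rot: [0.0, 0.911, 0.412, 0.004]
force: [0.6, 0.3, -1.9]
gripper_width: 0.233
grasp_force: 40.0
[ 0.22  0.53 -0.96  1.69  0.47  1.16 -1.59] [0.5365978  0.25339316 0.21655211] 48.62067215034625
[-8.27659902  7.5244561   0.19113621]
```

The lid is held: 21.5 mm opening at 40 N. I'll stop just short of the mouth, already turned to the notch yaw, for a look with the wrist camera.

```bash
python3 -m jog '[[-0.6,0.3,0,2,255],[-1.9,0.9,0,6,255],[-3.3,1.5,0,11,255],[-4.8,2.1,0,16,255],[-6.3,2.8,0,21,255],[-7.8,3.5,0,26,255],[-9.2,4.1,0,31,255],[-10.4,4.6,0,35,255],[-11.2,4.9,0,37.5,255],[-11.4,5,0,38.3,255]]'; python3 -m jog '[[0,0,0,0,255],[0,0,0,0,255],[0,0,0,0,255]]'; python3 -c "
from h import *
s,im=shot('wrist','w2.png');R=rot(s['ee_rot']);print(s['qpos'].round(2),s['eef_pos'],np.degrees(np.arctan2(R[1,0],R[0,0])))
c=np.array([.541,-.0262,.12]);C=cam('wrist',s)
a=np.radians([10.3,190.3,-34.7,145.3,-79.7,100.3]);P=np.c_[c[0]+.0435*np.cos(a),c[1]+.0435*np.sin(a),c[2]+0*a]
print(proj(np.r_[[c],P],C).round(1))
print(R.T@(np.array([.541,-.0262,.211])-s['eef_pos'])/.025)"
```

```text
t: 7.3
eef_pos: [0.4381, -0.0478, 0.2109]
ee_rot: [0.001, 0.996, 0.087, -0.001]
force: [-0.6, -0.9, -2.1]
gripper_width: 0.232
grasp_force: 40.0
t: 7.6
eef_pos: [0.4404, -0.0434, 0.2116]
ee_rot: [-0.0, 0.996, 0.091, 0.0]
force: [0.3, 0.4, -2.6]
gripper_width: 0.236
grasp_force: 40.0
[ 0.85  0.17 -0.88  2.04  0.16  1.   -1.5 ] [ 0.44042327 -0.04340308  0.21162563] 10.459386071789416
[[282.3  67.5]
 [282.6  -1.7]
 [282.1 130. ]
 [327.1  19.4]
 [240.6 112.2]
 [343.2  67.5]
 [221.5  67.2]]
[4.08113274 0.05367305 0.02646111]
```

View pics/w2.png

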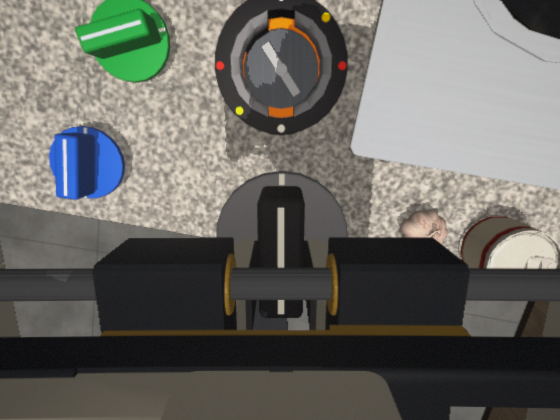

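The notches sit at (281,17) and (281,112), and every dot is within 2 px of prediction. The lid is in the gripper with its disc's front edge at about (281,172). I'll work out its offset in the gripper.

```bash
python3 -c "
from h import *
s=monitor.observe();C=cam('wrist',s);R=rot(s['ee_rot']);p=s['eef_pos']
for e in (-.004,0,.004):
  T=np.array([[e+.038,0,.0136],[e+.031,0,-.0204],[e+.027,0,-.0204],[e-.031,0,-.0204],[e,.038,.0136],[e,-.038,.0136]])
  print(e,proj(T@R.T+p,C).round(1).tolist())
q=onz([[281,128],[219.5,65.5],[342.5,65.5],[325.5,17],[239.5,110]],.12,C);print(q,q[1:3].mean(0),q[3:].mean(0))"
```

```text
-0.004 [[280.2, 180.6], [280.0, 208.9], [280.0, 217.3], [280.1, 328.8], [346.4, 245.9], [214.0, 245.9]]
0 [[280.2, 173.3], [280.0, 200.3], [280.0, 208.9], [280.1, 321.7], [346.7, 239.4], [213.7, 239.3]]
0.004 [[280.2, 166.0], [280.0, 191.7], [280.0, 200.3], [280.1, 314.5], [347.0, 232.7], [213.3, 232.7]]
[[ 0.4994351  -0.03305154  0.12      ]
 [ 0.53401238  0.01799999  0.12      ]
 [ 0.54993483 -0.06834951  0.12      ]
 [ 0.57791588 -0.04971799  0.12      ]
 [ 0.50654479 -0.00057867  0.12      ]] [ 0.5419736  -0.02517476  0.12      ] [ 0.54223034 -0.02514833  0.12      ]
```

```bash
python3 -m jog '[[0.6,0,0,0,255],[1.8,0,0,0,255],[3,0,0,0,255],[3.8,0,0,0,255],[4.07,0,0,0,255],[4.07,0,0.5,0,255],[4.07,0,1.2,0,255],[4.07,0,1.7,0,255],[4.07,0,1.7,0,255],[4.07,0,1.7,0,255]]'; python3 -c "
from h import *
s,im=shot('wrist','w3.png');R=rot(s['ee_rot']);print(s['eef_pos'],np.degrees(np.arctan2(R[1,0],R[0,0])),s['force'],s['moment'])
print(R.T@(np.array([.5407,-.0256,.1416])-s['eef_pos'])/.025)
s2,im2=shot('scene');s3,im3=shot('side')
cv2.imwrite('pics/c3.png',np.hstack([cv2.resize(i[a:a+60,b:b+60],(400,400))[:,:,::-1] for i,a,b in((im2,200,230),(im3,175,225))]))"
```

```text
t: 8.65
eef_pos: [0.5395, -0.0269, 0.1689]
ee_rot: [-0.0, 0.996, 0.09, -0.0]
force: [0.2, -0.3, -1.0]
gripper_width: 0.233
grasp_force: 40.0
[ 0.53947533 -0.02689681  0.16890163] 10.291820128843273 [ 0.24710037 -0.32304757 -0.98390129] [-0.00815557 -0.01079652  0.02320234]
[ 0.05849721 -0.04216756  1.09201497]
```

View pics/w3.png

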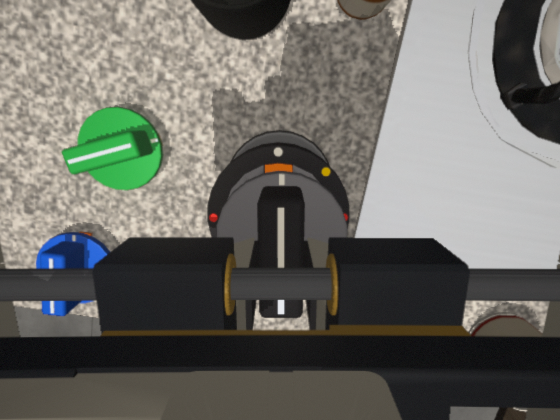

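The white dot is at (278,152) and the notch at (278,168). The stripe is at (281,·), so the lid is about 1.5 mm off in y. I'll correct that and lower.

```bash
python3 -m jog '[[0.06,-0.05,0,0,255],[0.06,-0.05,0.2,0,255],[0.06,-0.05,0.45,0,255],[0.06,-0.05,0.7,0,255],[0.06,-0.05,0.9,0,255],[0.06,-0.05,1.05,0,255],[0.06,-0.05,1.12,0,255],[0.06,-0.05,1.12,0,255]]'; python3 -c "
from h import *
s=monitor.observe();R=rot(s['ee_rot']);print(s['eef_pos'],np.degrees(np.arctan2(R[1,0],R[0,0])),s['force'],s['moment'])"
```

```text
t: 9.6
eef_pos: [0.5413, -0.0255, 0.1416]
ee_rot: [0.0, 0.996, 0.09, -0.0]
force: [-3.2, -0.9, 4.9]
gripper_width: 0.234
grasp_force: 40.0
[ 0.54133483 -0.02549165  0.14159613] 10.276556011570207 [-3.23669038 -0.89720679  4.92776417] [-0.09234075  0.65834625  0.02889257]
```

Seated at the expected height (0.1416) with light contact. Now I turn clockwise in steps.

```bash
python3 -m jog '[[-0.04,0,0,0,255],[-0.04,0,0,0,255],[-0.04,0,0,2,255],[-0.04,0,0,6,255],[-0.04,0,0,10,255],[-0.04,0,0,14,255],[-0.04,0,0,18,255],[-0.04,0,0,22,255],[-0.04,0,0,25,255],[-0.04,0,0,25,255]]' 50; python3 -c "
from h import *
s=monitor.observe();R=rot(s['ee_rot']);print(s['qpos'].round(2),s['eef_pos'],np.degrees(np.arctan2(R[1,0],R[0,0])),s['force'],s['moment'])"
```

```text
t: 10.6
eef_pos: [0.5402, -0.024, 0.1414]
ee_rot: [-0.001, 0.992, -0.128, -0.0]
force: [-2.5, 2.2, 4.1]
gripper_width: 0.229
grasp_force: 50.0
[ 0.54  0.45 -0.68  1.89  0.35  0.93 -2.13] [ 0.54024628 -0.02397622  0.14142069] -14.657658215546304 [-2.45772824  2.17417045  4.086875  ] [0.93038342 0.51697747 0.09401413]
```

```bash
python3 -m jog '[[0,0,0,3,255],[0,0,0,6,255],[0,0,0,9,255],[0,0,0,12,255],[0,0,0,12,255]]'; python3 -c "
from h import *
s=monitor.observe();R=rot(s['ee_rot']);print(s['qpos'].round(3),s['eef_pos'],np.degrees(np.arctan2(R[1,0],R[0,0])),s['force'],s['moment'])"
```

```text
t: 11.1
eef_pos: [0.5406, -0.0237, 0.1414]
ee_rot: [-0.001, 0.973, -0.23, 0.0]
force: [-1.9, 4.4, 3.9]
gripper_width: 0.23
grasp_force: 50.0
[ 0.509  0.435 -0.638  1.887  0.319  0.921 -2.315] [ 0.54063158 -0.02370149  0.14140149] -26.5824094232861 [-1.93278833  4.43260187  3.86172919] [1.42524302 0.38351683 0.07169583]
```

```bash
python3 -m jog '[[-0.02,-0.03,0,3,255],[-0.02,-0.03,0,6,255],[-0.02,-0.03,0,8,255],[-0.02,-0.03,0,8,255],[-0.02,-0.03,0,8,255],[-0.02,-0.03,0,8,255],[-0.02,-0.03,0,8,255],[-0.02,-0.03,0,8,255]]'; python3 -c "
from h import *
s,im=shot('wrist','w4.png');R=rot(s['ee_rot']);print(s['qpos'].round(3),s['eef_pos'],np.degrees(np.arctan2(R[1,0],R[0,0])),s['force'],s['moment'])"
```

```text
t: 11.9
eef_pos: [0.5408, -0.0234, 0.1414]
ee_rot: [-0.001, 0.955, -0.297, 0.0]
force: [-0.9, 5.0, 4.1]
gripper_width: 0.232
grasp_force: 50.0
[ 0.485  0.428 -0.608  1.888  0.302  0.916 -2.44 ] [ 0.54077636 -0.02339889  0.14140031] -34.51147431876533 [-0.89712161  5.01052537  4.10488624] [1.51740484 0.13720519 0.1813347 ]
```

View pics/w4.png

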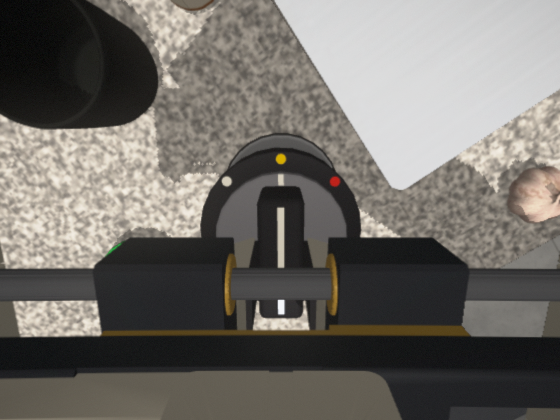

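The bar's stripe (x≈281) points at the yellow dot (281,159), with white at (226,182) and red at (335,182) symmetric on either side. The disc lies on the collar and the grip is 50 N, so I'm handing in.

```bash
python3 -c "
from rig import ticket
print(ticket.hand_in())"
```

```text
the job is handed in; nothing more can be done
None
```

I handed the job in with the lid seated in the collar, turned about 45° clockwise so its bar points at the yellow dots, and held there at 50 N; the hand-in call gave no verdict.

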